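Shim the gel-casting table level

ROBOT

A 6-joint arm with a two-finger parallel gripper is mounted at the origin on the work surface. World frame = base frame: x ahead of the robot, y to its left, z up, the work surface at z = 0. Lengths are in m, angles in rad, forces in N, time in s.
With the tool pointing down it reaches from about 0.35 to 0.85 m from the base axis. Payload 8.1 kg.
Tool frame: the origin (TCP) lies midway between the tips of the shut fingers; the grasp point (between the pads) lies robot.grip_depth behind it (robot.grip_depth is the distance from the TCP to the grasp point, in m); z points along the fingers, y is the line along which they close (so a half turn about z gives the same grasp; the last joint's range is limited). The gripper opens to 93 mm and grips with 3 to 60 N. Pads are 15 mm wide; open, the fingers measure 128 mm over their backs; the gripper's body (75 mm by 188 mm) begins 65 mm behind the grasp point.
Start: joints at [1.16, 0.13, 1.488, -0, 1.523, -0.085], TCP at [0.192, 0.568, 0.219] pointing down, gripper open.
Joint ranges: [-2.96, 2.96], [-0.89, 2.26], [0.02, 2.5], [-1.34, 4.48], [0, 2.73], [-2.66, 2.66]. Speed limits (rad/s): [2.39, 2.39, 2.79, 3.14, 3.14, 3.14].

INTERFACE

Orientations are given as a rotation vector (axis times angle).
In Python, from plant import robot gives the robot as it stands.
- The arm moves only by the tool carry_out, never from a script. Its argument "rows" is a list of rows, each a list of 6 numbers: the shift along the tool's x, y, z in m, then the turn, a rotation vector about the tool's x, y, z in degrees. A call has 1 to 12 rows; each row is the pose to reach, as a shift and turn from the pose commanded when the call began, along the tool's axes at that moment; what a row does not reach only later rows make up. A row lasts 1/8 s, in which the tool goes at most 62.5 mm and 10.7 degrees, less where a joint would pass 70% of its speed; a pose out of reach is approached as far as the arm can. A call with a gripper value outside its range is refused whole. "jaw" is the closure in counts, from 0 (fully open) to 255 (shut), set as the call begins (left out, the last holds). The fingers move at their own pace and stop on an object; "force" is the grip in N (left out, the last holds). Time passes only in rows, so rows that repeat a pose let the fingers close. It gives the time, the measured TCP pose, the force, the opening and the grip force at its end, in the units of the state.
- robot.read_state(): the state, without advancing time (a new reading comes with each control period).
- robot.read_camera(name): name is "side" or "top" or "wrist"; returns the picture (480x640x3 uint8, red, green, blue); there is no depth.
- robot.camera_model(name): a dict with "fx", "fy", "cx", "cy" (pixels), "R" (3x3) and "t" (3): a world point X has camera coordinates R X + t; the wrist camera has in their place "mount" (4x4, takes a point from camera to tool coordinates, whose origin is the TCP and whose axes are the flange's). Camera axes: x right, y down, z forward; pixel columns grow to the right and rows downward; lengths in m; the calibration is good to about 2 mm. The wrist camera is an equidistant fisheye: a pixel r from the principal point sees the ray r / f radians off the axis. A picture is of the moment at which its call begins: read the wrist's pose just before it. camera_model takes no time and is no camera call.
- robot.close_job(): hands the job in; it is judged then, once.
Trained networks look in the newest picture that a camera, given by its name, has taken for a name from the list of things; names that differ only in an ending like _2 or _b are one class to them, and where a whole thing is asked for, a point or a joint stands for the part that bears it (a point fixed in the world has none). Each returns a list of dicts, best first, with "conf" (0 to 1); they miss things now and then, are a little off and sometimes report something else, mostly with a low value. They report only what shows in the picture. A call takes as long as a camera call.
- robot.outline_of(camera, target): "pixels" (480x640 bool, what is visible of it) and "pixel" ([column, row] in pixels, amid what is visible of it).
The state is a dict: "t": time; "q": joint angles; "dq": joint speeds; "joint_torque": joint torques, N m; "tool_pos": TCP position; "orientation": TCP orientation; "force": force on the tool from outside, world axes, zero at the start; "wrist_torque": the same for the moment, N m; "opening": finger opening in m; "gripper_force": force on a finger pad.
Only numpy, scipy, OpenCV 4.12 (cv2) and the standard library are available. Lean on these libraries where they do the work, as an engineer would, in place of code of your own. Each camera call takes 0.05 s, during which the arm holds its last target. There are 200 camera calls.

TASK

One levelling screw of the gel-casting table has seized, so its front left corner sits low. Take the thick wooden wedge and, from the front, push it thin end first under the low corner beside that screw, gently, until the bubble of the built-in round level rests inside its ring; then leave the wedge there, lying on the bench and carrying the corner. Do not shove the casting table along the bench or touch it with the hand, and leave everything else as it stands.

Things in the scene. Friction and masses are not known exactly. Their poses are not given: they have to be found in the camera images.
- bed: gel-casting levelling table: white acrylic plate 220 x 260 x 10 mm on three levelling screws with 24 mm rubber feet (front left, front right, middle of the back), about 1.8 kg, loose on the bench. Origin: centre of the plate's underside; x runs from the front edge (x = -110 mm, towards the robot) to the back, y to its left, z up. On it a clear gel tray with comb, at most 36 mm above the plate
- low_screw (a point): centre of the top of the seized front left screw's black thumbwheel (24 mm across, 14 mm above the plate; bed frame -88, 105, 24 mm). The good screws hold the plate's underside 13 to 18 mm above the bench, not the same every day; the seized one is shorter, so that at the start the plate leans 1.7 to 3.7 degrees down to the front left
- entry (a point): the place for the wedge: point on the plate's lower front edge, 45 mm to the right of the seized screw and 60 mm left of the middle (bed frame -110, 60, 0 mm); axes as the bed's: the wedge goes in along +x, nothing in its way for 150 mm. At the start about 7 to 10 mm above the bench
- level (a point): centre of the ring of the round bull's-eye level built into the plate (black housing 54 mm across at the middle of the front edge, bed frame -78, 0, 18 mm; green face; thin black ring 19 mm across)
- bubble (a point): centre of the level's pale bubble, 13 mm across. It floats to the high side (for the low corner: towards 0.50, -0.86 in the bed's x, y), 10 mm from the ring's centre per degree of lean, at most 15 mm (against the rim, as at the start), and lags about a third of a second. Near level, 10 mm more of wedge moves it about 5 mm towards the low corner. Centred: inside the ring without touching it
- right_foot (a point): underside of the good front right foot (bed frame -88, -105, -13 mm)
- wedge_heel (a point): grip point of the thick wedge: on its middle line, 20 mm in from the heel end and 11 mm above its underside; x points to the nose, z up. The wedge is plain beech, 150 mm long, 34 mm wide, 4 mm thick at the nose and 25.4 mm at the heel (it rises 1 mm in 7), 90 g, flat below, lying on the bench
- wedge_nose (a point): the middle of the wedge's thin end, 2 mm above its underside, 130 mm from the grip point
- wedge: the thick wedge, origin at the centre of its underside, x to the nose, z up
- thin_wedge: a thinner beech wedge, 110 x 34 mm, 3 to 10 mm thick: too thin for this job; origin at the centre of its underside. Leave it alone
- flask: glass conical flask, 66 mm across the foot, 88 mm high, origin under its centre; bystander
- tip_box: blue pipette-tip box 85 x 122 x 48 mm, origin under its centre; bystander
- tube_rack: grey rack of capped tubes 100 x 200 x 76 mm, origin under its centre; bystander
- timer: white lab timer 65 x 65 x 15 mm, origin under its centre; bystander
- comb: spare black gel comb 28 x 150 x 10 mm, origin under its bar; bystander
- pipette: white pipette lying along its x, 275 mm long, 27 mm high, origin under the middle of its handle; bystander
- wash_bottle: white bottle with blue cap, 72 mm across, 160 mm high, origin under its centre; bystander

How it is judged:
On the way, in this order (a step that is already met when the one before it is completed fails the run):
1. the wedge's nose is under the front edge of the casting table near the low corner, the wedge flat on the bench (x of wedge_nose in the frame of entry above 0.008 m and y of wedge_nose in the frame of entry between -0.05 and 0.06 m and height (world z) of wedge_nose below 0.008 m), for 0.1 s.
2. the wedge carries the corner and the bubble is inside the ring (distance between bubble and level below 0.003 m and contact force between wedge and bed above 1 N), for 0.3 s.
At the end, for the whole second after the job is handed in: The bubble's centre is within 3 mm of the ring's centre (the bubble inside the ring), the thick wedge lies flat on the bench under the front edge near the low corner (its middle within 60 mm right and 70 mm left of the entry point) and carries the plate with more than 1 N, and both are at rest (all of step 2 and angle between wedge's own z axis and vertical below 0.05 rad and height (world z) of wedge below 0.004 m and y of wedge in the frame of entry between -0.06 and 0.07 m and linear speed of each of wedge, bed below 0.01 m/s); the robot touches nothing.
It fails at once if the casting table is shoved along the bench (its front right foot moves more than 10 mm) (distance of right_foot from where it was at the start of the episode above 0.01 m).
It fails at once if the hand or arm bears on the casting table (more than 3 N) (contact force between any of the arm, the fingers and bed above 3 N).
It fails at once if the wedge is rammed against the casting table (more than 12 N) (contact force between wedge and bed above 12 N).
It fails at once if a bystander is moved more than 30 mm (distance of any of thin_wedge, flask, tip_box, tube_rack, timer, comb, pipette, wash_bottle from where it was at the start of the episode above 0.03 m).
It also fails if it takes over 58 s, if anything falls off the work surface, if the arm or the gripper's body presses on something with over 40 N, if the wrist force passes 120 N, or if a joint passes its speed limit or range.

## Working session

There is one attempt and no reset: what is moved stays moved. The work goes in short steps, Python scripts to look and compute and a tool call to move; the robot and the scene stay as the last step left them, time stands still between calls to the robot, and variables do not carry over. Pictures are saved under pics/ and viewed, at most 14 in all, crops included, and the job is handed in when it is done.

Besides the shell and the picture viewer there is one more tool, called after "Call:" as a command line: name --pt "numbers of a row" for each row, then --argument value for the rest. carry_out: Moves the arm, as the interface text tells. Its arguments: {"type":"object","properties":{"rows":{"type":"array"},"jaw":{"type":"number"},"force":{"type":"number"}},"required":["rows"]}

```bash
ls; mkdir -p pics; python3 - <<'E'
from plant import robot
import cv2,numpy as np
s=robot.read_state();print(s['t'],s['tool_pos'],s['orientation'],s['opening'],robot.grip_depth)
for c in ['top','side']:
    im=robot.read_camera(c);cv2.imwrite(f'pics/{c}0.png',im[:,:,::-1])
    m=robot.camera_model(c);print(c,m)
    for n in ['wedge','thin_wedge','bed','low_screw','level','bubble']:
        for r in robot.outline_of(c,n)[:2]:
            px=r['pixels'].astype(np.uint8)
            pts=cv2.findNonZero(px)
            print(c,n,round(r['conf'],2),r['pixel'],int(px.sum()), [np.round(v,1) for v in cv2.minAreaRect(pts)] if pts is not None else None)
E
```

```text
pics
0.0 [0.19179117 0.56792186 0.21758662] [-5.09446453e-01 -3.09954005e+00  2.78703369e-03] 0.09313544743649974 0.0188
top {'fx': 474.2185629973879, 'fy': 474.2185629973879, 'cx': 317.84673995177076, 'cy': 239.21954296680968, 'R': array([[ 0.01381657, -0.99986739,  0.00861977],
       [-0.99360185, -0.01469536, -0.11197948],
       [ 0.1120913 , -0.00701745, -0.99367313]]), 't': array([-0.00369486,  0.57210142,  1.32161048])}
top wedge 0.88 [197.5, 268.0] 703 [array([196.4, 267.8]), array([52.6, 15.3]), np.float64(61.4)]
top thin_wedge 0.56 [424.4, 266.4] 430 [array([422.3, 266.8]), array([37.7, 11.9]), np.float64(83.2)]
top thin_wedge 0.23 [493.0, 261.7] 522 [array([496.2, 260.2]), array([51.5, 13. ]), np.float64(83.4)]
top bed 0.66 [352.6, 199.0] 6670 [array([352.6, 199.9]), array([90.1, 75.2]), np.float64(4.1)]
top low_screw 0.72 [355.4, 197.0] 6771 [array([352.4, 200.2]), array([91.2, 76. ]), np.float64(4.3)]
side {'fx': 573.5359472574006, 'fy': 573.5359472574006, 'cx': 321.66443961055614, 'cy': 228.620241705, 'R': array([[ 0.86369303, -0.50394258, -0.00873117],
       [-0.30720212, -0.51261362, -0.80178185],
       [ 0.3995763 ,  0.69517562, -0.59755304]]), 't': array([-0.47243248,  0.23719203,  1.55401932])}
side wedge 0.57 [252.9, 202.7] 319 [array([254.3, 201.3]), array([11.4, 34.2]), np.float64(47.5)]
side thin_wedge 0.76 [361.2, 316.6] 443 [array([362.3, 316.6]), array([13. , 39.4]), np.float64(63.4)]
side bed 0.82 [380.3, 248.5] 4092 [array([380.1, 248.3]), array([62.7, 91. ]), np.float64(69.0)]
side low_screw 0.7 [379.9, 250.0] 3902 [array([380.3, 248.6]), array([60.9, 88.6]), np.float64(68.6)]
side level 0.71 [377.2, 251.8] 3942 [array([380.1, 248.9]), array([60.4, 90.5]), np.float64(69.9)]
```

```bash
python3 - <<'E'
import cv2
a=cv2.imread('pics/top0.png')[140:365,160:535];cv2.imwrite('pics/top0c.png',cv2.resize(a,(800,480),interpolation=cv2.INTER_CUBIC))
E
```

```text
(no output)
```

View pics/top0c.png

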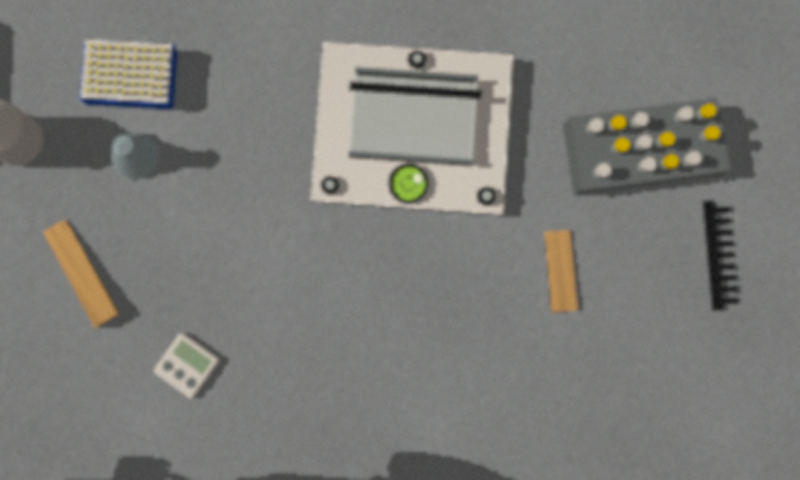

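View pics/side0.png

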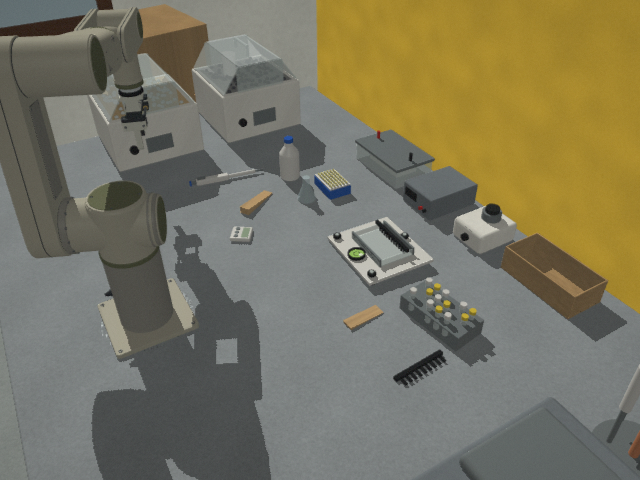

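The top crop shows the wedge at crop (80,272), its lower right end casting the larger shadow, so that end is probably the heel. It also shows the bed with screws at (330,185), (486,196) and (417,59), and the level at (409,183). The front faces the robot. In the side view the wedge is at (254,202) and the bed at (380,248).

```bash
cat > h.py <<'E'
from plant import robot
import numpy as np, cv2
from scipy.spatial.transform import Rotation as Ro
from scipy.optimize import least_squares
def ray(cam,px,st=None):
    m=robot.camera_model(cam)
    if cam=='wrist':
        M=np.array(m['mount']);u=(np.array(px)-[m['cx'],m['cy']]);f=m['fx'];r=np.hypot(*u);th=r/f
        d=np.array([*(u/max(r,1e-9)*np.sin(th)),np.cos(th)])
        R=Ro.from_rotvec(st['orientation']).as_matrix()
        return R@M[:3,3]+st['tool_pos'],R@M[:3,:3]@d
    R=np.array(m['R']);return -R.T@m['t'],R.T@np.array([(px[0]-m['cx'])/m['fx'],(px[1]-m['cy'])/m['fy'],1])
def at(cam,px,z,st=None):
    o,d=ray(cam,px,st);return o+d*(z-o[2])/d[2]
def proj(cam,X,st=None):
    m=robot.camera_model(cam)
    if cam=='wrist':
        M=np.array(m['mount']);R=Ro.from_rotvec(st['orientation']).as_matrix()
        p=(np.array(X)-st['tool_pos'])@R;p=(p-M[:3,3])@M[:3,:3]
        r=np.hypot(p[...,0],p[...,1]);th=np.arctan2(r,p[...,2])
        return np.stack([m['cx']+m['fx']*th*p[...,0]/r,m['cy']+m['fx']*th*p[...,1]/r],-1)
    p=np.array(X)@np.array(m['R']).T+m['t']
    return np.stack([m['cx']+m['fx']*p[...,0]/p[...,2],m['cy']+m['fy']*p[...,1]/p[...,2]],-1)
def shift(st,X):  # world point -> tool axes shift from the current TCP
    return Ro.from_rotvec(st['orientation']).inv().apply(np.array(X)-st['tool_pos'])
E
python3 - <<'E'
from h import *
k=375/800
f=lambda x,y:(160+x*k,140+y*k)
for n,p,z in [('lowscrew',(330,185),.032),('rightscrew',(486,196),.038),('back',(417,59),.04),('level',(409,183),.033),('w far',(55,226),.004),('w near',(104,320),.025),('timer',(187,366),.015),('flask foot',(135,155),.05)]:
    print(n,np.round(at('top',f(*p),z),4))
m=robot.camera_model('wrist');print(m)
s=robot.read_state();print(Ro.from_rotvec(s['orientation']).as_matrix().round(3))
cv2.imwrite('pics/w0.png',robot.read_camera('wrist')[:,:,::-1])
for n in ['wedge','wedge_heel','wedge_nose']:
    for r in robot.outline_of('wrist',n)[:2]:
        print(n,round(r['conf'],2),r['pixel'],r['pixels'].sum(),at('wrist',r['pixel'],.01,s))
E
```

```text
lowscrew [0.608 0.014 0.032]
rightscrew [ 0.5955 -0.1946  0.038 ]
back [ 0.7809 -0.1013  0.04  ]
level [ 0.6122 -0.092   0.033 ]
w far [0.55   0.3874 0.004 ]
w near [0.4237 0.3112 0.025 ]
timer [0.3644 0.2007 0.015 ]
flask foot [0.6418 0.2732 0.05  ]
{'fx': 371.64829954431775, 'fy': 371.64829954431775, 'cx': 319.30010409342253, 'cy': 242.64244330603867, 'mount': array([[ 8.03729147e-04, -9.60229160e-01, -2.79211953e-01,
         7.84331552e-02],
       [ 9.99999669e-01,  7.36753292e-04,  3.44816494e-04,
        -1.02289103e-03],
       [-1.25392527e-04, -2.79212137e-01,  9.60229434e-01,
        -1.65580011e-01],
       [ 0.00000000e+00,  0.00000000e+00,  0.00000000e+00,
         1.00000000e+00]])}
[[-0.947  0.32   0.   ]
 [ 0.32   0.947 -0.   ]
 [-0.    -0.    -1.   ]]
wedge 0.55 [216.4, 435.5] 1039 [0.44642057 0.32598255 0.01      ]
wedge_heel 0.82 [218.6, 435.0] 1115 [0.44610019 0.32983879 0.01      ]
wedge_nose 0.87 [217.5, 435.7] 1005 [0.44714017 0.32745101 0.01      ]
```

View pics/w0.png

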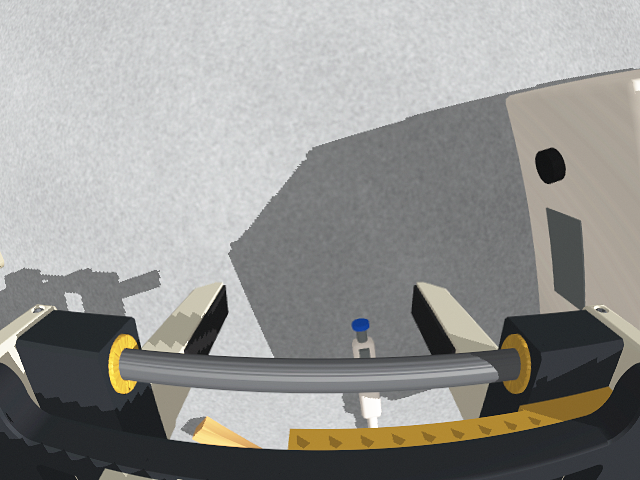

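The wrist image shows only the wedge end at (220,435), under the fingers. I'll hover over the wedge with tool x along it.

Call:
carry_out --pt "-0.03 -0.015 0 0 0 10" --pt "-0.06 -0.03 0 0 0 20" --pt "-0.09 -0.045 0 0 0 30" --pt "-0.12 -0.06 0 0 0 40" --pt "-0.15 -0.075 0 0 0 50" --pt "-0.18 -0.09 0 0 0 60" --pt "-0.21 -0.105 0.01 0 0 70" --pt "-0.24 -0.12 0.02 0 0 80" --pt "-0.27 -0.135 0.03 0 0 90" --pt "-0.3 -0.145 0.03 0 0 100" --pt "-0.315 -0.153 0.03 0 0 110" --pt "-0.315 -0.153 0.03 0 0 120"

```text
t: 2.4
tool_pos: [0.4424, 0.3216, 0.1886]
orientation: [2.943, 1.097, 0.0]
force: [-0.4, 0.1, -0.7]
opening: 0.093
gripper_force: 0.0
```

Call:
carry_out --pt "0 0 0 0 0 10" --pt "0 0 0 0 0 10" --pt "0 0 0 0 0 10"

```text
t: 2.78
tool_pos: [0.4415, 0.3228, 0.1887]
orientation: [-3.023, -0.855, -0.0]
force: [0.8, -0.3, -0.1]
opening: 0.0929
gripper_force: 0.0
```

```bash
python3 - <<'E'
from h import *
s=robot.read_state();print(s['t'],s['q'],s['tool_pos'],Ro.from_rotvec(s['orientation']).as_matrix().round(3))
im=robot.read_camera('wrist');cv2.imwrite('pics/w1.png',im[:,:,::-1])
for r in robot.outline_of('wrist','wedge')[:2]:
    p=cv2.findNonZero(r['pixels'].astype(np.uint8));print(r['conf'],r['pixel'],len(p));b=cv2.boxPoints(cv2.minAreaRect(p))
    print(b.round(1))
    for c in b: print(at('wrist',c,0,s).round(4),at('wrist',c,.0254,s).round(4))
E
```

```text
2.775 [5.37524748e-01 2.46834542e-03 1.67662862e+00 1.93205445e-05
 1.46237608e+00 1.55733440e+00] [0.44145712 0.32275344 0.1886863 ] [[ 0.852  0.524  0.   ]
 [ 0.524 -0.852  0.   ]
 [ 0.    -0.    -1.   ]]
0.71 [321.3, 166.4] 6068
[[299.7  84.5]
 [339.7  83.9]
 [342.1 245.5]
 [302.  246. ]]
[0.5405 0.4051 0.    ] [0.5381 0.4021 0.0254]
[0.5606 0.3736 0.    ] [0.5567 0.3728 0.0254]
[0.4284 0.2879 0.    ] [0.434  0.2933 0.0254]
[ 0.407   0.3215 -0.    ] [0.4141 0.3245 0.0254]
```

View pics/w1.png

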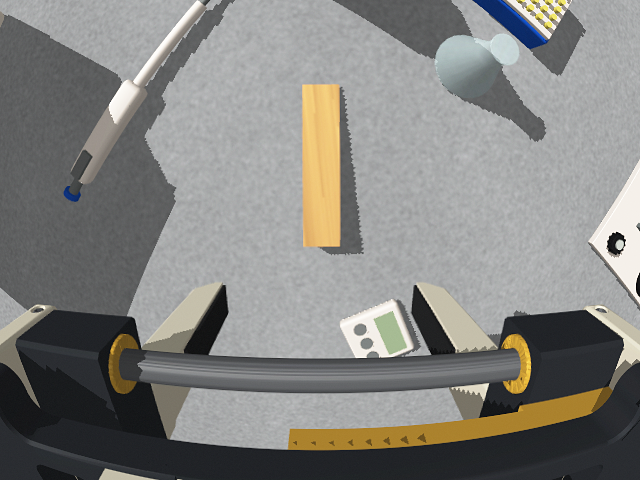

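The outline gives a wedge length of 149 mm, with the heel near the robot at (0.424, 0.309) and a yaw of 32.4°. The length matches the size given. Next I'll descend and grip the heel.

Call:
carry_out --pt "-0.002 0.002 0.03 0 0 -0.8" --pt "-0.002 0.002 0.07 0 0 -0.8" --pt "-0.002 0.002 0.11 0 0 -0.8" --pt "-0.002 0.002 0.14 0 0 -0.8" --pt "-0.002 0.002 0.16 0 0 -0.8" --pt "-0.002 0.002 0.175 0 0 -0.8" --pt "-0.002 0.002 0.182 0 0 -0.8" --pt "-0.002 0.002 0.184 0 0 -0.8" --pt "-0.002 0.002 0.184 0 0 -0.8"

```text
t: 4.0
tool_pos: [0.4413, 0.3203, 0.0054]
orientation: [-3.019, -0.87, -0.002]
force: [0.2, -0.2, -0.6]
opening: 0.0929
gripper_force: 0.0
```

Call:
carry_out --pt "0 0 0 0 0 0" --pt "0 0 0 0 0 0" --pt "0 0 0 0 0 0" --pt "0 0 0 0 0 0" --pt "0 0 0 0 0 0" --pt "0 0 0 0 0 0" --pt "0 0 0 0 0 0" --pt "0 0 0 0 0 0" --jaw 255 --force 20

```text
t: 5.0
tool_pos: [0.4408, 0.3199, 0.0046]
orientation: [3.019, 0.869, -0.0]
force: [-0.5, -0.2, 0.1]
opening: 0.0339
gripper_force: 20.0
```

Call:
carry_out --pt "0 0 -0.02 0 0 0" --pt "0 0 -0.05 0 0 0" --pt "-0.01 0.01 -0.08 0 0 2" --pt "-0.035 0.045 -0.08 0 0 7" --pt "-0.065 0.09 -0.08 0 0 12" --pt "-0.095 0.13 -0.08 0 0 17" --pt "-0.125 0.17 -0.08 0 0 22" --pt "-0.155 0.21 -0.08 0 0 28" --pt "-0.185 0.25 -0.08 0 0 33" --pt "-0.2 0.27 -0.08 0 0 35.5" --pt "-0.203 0.274 -0.08 0 0 35.5" --pt "-0.203 0.274 -0.08 0 0 35.5"

```text
t: 6.5
tool_pos: [0.4146, -0.0198, 0.0846]
orientation: [-3.14, 0.092, 0.0]
force: [0.5, 0.8, -1.8]
opening: 0.0334
gripper_force: 20.0
```

```bash
python3 - <<'E'
from h import *
s=robot.read_state();print(s['t'],s['tool_pos'],Ro.from_rotvec(s['orientation']).as_matrix().round(3),s['force'],s['opening'])
im=robot.read_camera('wrist');cv2.imwrite('pics/w2.png',im[:,:,::-1])
for n,X in dict(low=(.608,.014,.032),right=(.5955,-.1946,.038),level=(.6122,-.092,.033),entry=(.5839,-.0302,.009)).items(): print(n,proj('wrist',X,s).round(1))
E
```

```text
6.5 [ 0.41461627 -0.01981159  0.08459391] [[ 0.998 -0.059 -0.   ]
 [-0.059 -0.998  0.   ]
 [-0.    -0.    -1.   ]] [ 0.45039439  0.81942209 -1.81809353] 0.03344327899409985
low [244.  -38.5]
right [562.  -8.]
level [416.5 -50.2]
entry [319.    0.9]
```

View pics/w2.png

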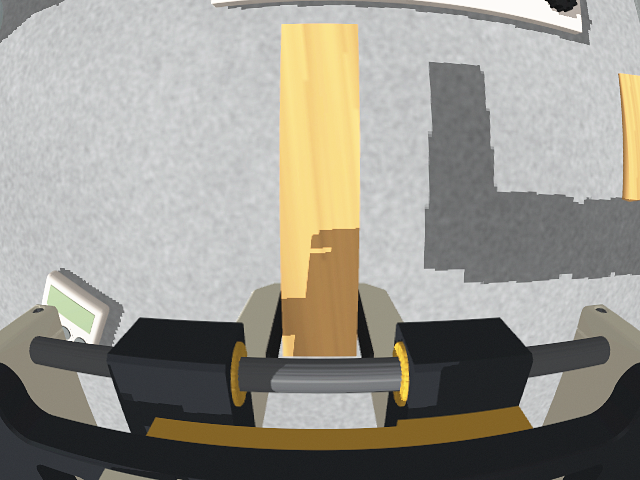

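The wedge is held straight, with its nose at (320,24). The plate's front edge runs along the top, its left corner at (212,3) and its right corner at about (586,42). I'll check both corners against my estimate of the bed.

```bash
python3 - <<'E'
from h import *
s=robot.read_state()
for p,z in [((212,4),.004),((212,0),.014),((588,42),0.0),((584,36),.012)]: print(p,at('wrist',p,z,s).round(4))
u=np.array([.9982,-.06,0]);v=np.array([.06,.9982,0]);L=np.array([.6122,-.092,0])
for y,z in [(130,.006),(130,.016),(-130,.015)]:
    X=L-.032*u+v*y/1000+[0,0,z];print(X.round(4),proj('wrist',X,s).round(1))
for p,z in [((281,24),.084),((358,24),.084)]: print(at('wrist',p,z,s).round(4))
E
```

```text
(212, 4) [0.5924 0.0426 0.004 ]
(212, 0) [0.5913 0.0398 0.014 ]
(588, 42) [ 0.5743 -0.2462  0.    ]
(584, 36) [ 0.5746 -0.2318  0.012 ]
[0.5881 0.0397 0.006 ] [215.4   8. ]
[0.5881 0.0397 0.016 ] [211.4   3.3]
[ 0.5725 -0.2198  0.015 ] [575.2  35.3]
[ 0.5448 -0.0107  0.084 ]
[ 0.5429 -0.0448  0.084 ]
```

Call:
carry_out --pt "0 0 0.02 0 0 0" --pt "0 0 0.045 0 0 0" --pt "0 0 0.065 0 0 0" --pt "0 0 0.075 0 0 0" --pt "0 0 0.079 0 0 0" --pt "0 0 0.08 0 0 0" --pt "0 0 0.08 0 0 0"

```text
t: 7.42
tool_pos: [0.4153, -0.0201, 0.0053]
orientation: [3.14, -0.092, 0.002]
force: [0.4, -0.2, -0.1]
opening: 0.0338
gripper_force: 20.0
```

Call:
carry_out --pt "0 0 0 0 0 0" --pt "0 0 0 0 0 0" --pt "0 0 0 0 0 0" --pt "0 0 0 0 0 0" --jaw 140

```text
t: 7.92
tool_pos: [0.4147, -0.0201, 0.0047]
orientation: [3.14, -0.092, 0.0]
force: [0.1, 0.1, -1.1]
opening: 0.0421
gripper_force: 0.0
```

Call:
carry_out --pt "0 0 0 0 0 0" --pt "0 0 0 0 0 0" --pt "0 0 0 0 0 0" --pt "0 0 0 0 0 0" --jaw 255 --force 15

```text
t: 8.43
tool_pos: [0.4146, -0.0201, 0.0046]
orientation: [3.14, -0.092, -0.0]
force: [-0.8, 0.2, 0.6]
opening: 0.0341
gripper_force: 15.0
```

Call:
carry_out --pt "0.003 0 0 0 0 0" --pt "0.008 0 0 0 0 0" --pt "0.014 0 0 0 0 0" --pt "0.02 0 0 0 0 0" --pt "0.026 0 0 0 0 0" --pt "0.032 0 0 0 0 0" --pt "0.038 0 0 0 0 0" --pt "0.043 0 0 0 0 0" --pt "0.047 0 0 0 0 0" --pt "0.05 0 0 0 0 0" --pt "0.052 0 0 0 0 0" --pt "0.053 0 0 0 0 0"

```text
t: 9.93
tool_pos: [0.4676, -0.0232, 0.0046]
orientation: [-3.14, 0.092, 0.0]
force: [-1.6, -0.6, 1.7]
opening: 0.0337
gripper_force: 15.0
```

```bash
python3 - <<'E'
from h import *
s=robot.read_state();print(s['t'],s['tool_pos'],s['force'])
im=robot.read_camera('wrist');cv2.imwrite('pics/w3.png',im[:,:,::-1])
E
```

```text
9.925 [ 0.46757589 -0.02315988  0.00463938] [-1.57681369 -0.58008302  1.73788777]
```

View pics/w3.png

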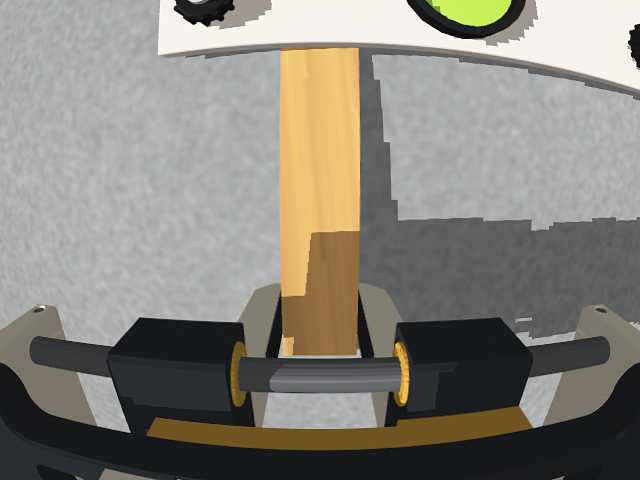

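The wedge nose is under the front edge at (320,47), and the level is coming into view at (467,5). I'll push on slowly.

Call:
carry_out --pt "0.002 0 0 0 0 0" --pt "0.004 0 0 0 0 0" --pt "0.006 0 0 0 0 0" --pt "0.008 0 0 0 0 0" --pt "0.01 0 0 0 0 0" --pt "0.012 0 0 0 0 0" --pt "0.014 0 0 0 0 0" --pt "0.016 0 0 0 0 0" --pt "0.018 0 0 0 0 0" --pt "0.02 0 0 0 0 0" --pt "0.022 0 0 0 0 0" --pt "0.024 0 0 0 0 0"

```text
t: 11.48
tool_pos: [0.49, -0.0245, 0.0045]
orientation: [-3.14, 0.092, 0.006]
force: [-11.6, 1.2, 13.9]
opening: 0.0342
gripper_force: 15.0
```

```bash
cat > look.py <<'E'
from h import *
import sys
def look(name):
    robot.read_camera('wrist')  # bubble lag / fresh state
    s=robot.read_state();im=robot.read_camera('wrist')
    bgr=im[:,:,::-1].copy();print('t',s['t'],'pos',s['tool_pos'].round(4),'F',np.round(s['force'],1))
    hsv=cv2.cvtColor(bgr,cv2.COLOR_BGR2HSV)
    g=cv2.inRange(hsv,(30,70,60),(50,255,255))
    n,l,st,c=cv2.connectedComponentsWithStats(g)
    i=1+np.argmax(st[1:,4]);print('green',st[i],c[i].round(1))
    x,y,w,h=st[i][:4];x0,y0=max(x-15,0),max(y-15,0)
    cv2.imwrite(name,cv2.resize(bgr[y0:y+h+15,x0:x+w+15],None,fx=4,fy=4,interpolation=cv2.INTER_CUBIC));cv2.imwrite(name[:-4]+'_full.png',bgr);print('crop origin',x0,y0)
    return s
if __name__=='__main__': look(sys.argv[1])
E
python3 look.py pics/l1.png
```

```text
t 11.525 pos [ 0.4903 -0.0245  0.0045] F [-10.5  -0.5  10.9]
green [ 414    0  104   80 4599] [462.7  41.3]
crop origin 399 0
```

Call:
carry_out --pt "0 0 0 0 0 0" --pt "0 0 0 0 0 0" --pt "0 0 0 0 0 0" --jaw 145

```text
t: 11.95
tool_pos: [0.4917, -0.0246, 0.0046]
orientation: [3.14, -0.092, 0.001]
force: [0.2, -0.2, -0.6]
opening: 0.0398
gripper_force: 0.0
```

Call:
carry_out --pt "0 0 0 0 0 0" --pt "0 0 0 0 0 0" --pt "0 0 0 0 0 0" --pt "0 0 0 0 0 0" --jaw 255 --force 10

```text
t: 12.45
tool_pos: [0.4916, -0.0246, 0.0046]
orientation: [3.14, -0.092, 0.0]
force: [0.4, 0.1, -0.4]
opening: 0.0338
gripper_force: 10.0
```

```bash
python3 look.py pics/l2.png
```

```text
t 12.5 pos [ 0.4916 -0.0246  0.0046] F [ 1.2 -0.7 -0.8]
green [ 413    0  104   83 4876] [462.1  42.1]
crop origin 398 0
```

View pics/l2_full.png

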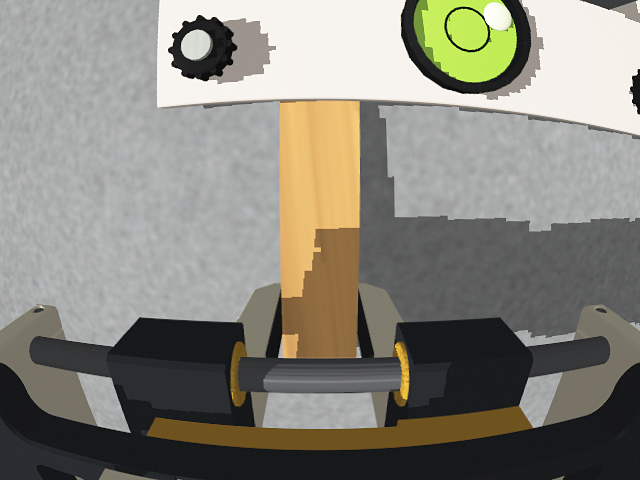

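The bubble is at (497,14), against the rim, and the ring centre is at (467,29). The wedge lies straight under the edge at (320,100). While gripped it got pressed onto the bench, so I'll release it and push the heel from behind with shut fingers.

Call:
carry_out --pt "0 0 0 0 0 0" --pt "0 0 0 0 0 0" --pt "-0.005 0 0 0 0 0" --pt "-0.015 0 0 0 0 0" --pt "-0.03 0 0 0 0 0" --pt "-0.042 0 0 0 0 0" --pt "-0.045 0 0 0 0 0" --jaw 140

```text
t: 13.42
tool_pos: [0.4456, -0.0218, 0.0045]
orientation: [-3.14, 0.092, 0.001]
force: [0.1, 0.2, -0.3]
opening: 0.0422
gripper_force: 0.0
```

Call:
carry_out --pt "0 0 0 0 0 0" --pt "0 0 0 0 0 0" --pt "0 0 0 0 0 0" --pt "0 0 0 0 0 0" --pt "0 0 0 0 0 0" --pt "0.004 0 0 0 0 0" --pt "0.008 0 0 0 0 0" --pt "0.01 0 0 0 0 0" --jaw 255

```text
t: 14.42
tool_pos: [0.457, -0.0226, 0.0047]
orientation: [3.14, -0.092, 0.0]
force: [-0.6, -0.2, 0.1]
opening: 0.0006
gripper_force: 0.0
```

```bash
python3 look.py pics/l3.png
```

```text
t 14.475 pos [ 0.4571 -0.0226  0.0047] F [1.1 0.  0.9]
green [461   0  31   3  69] [476.5   0.8]
crop origin 446 0
```

View pics/l3_full.png

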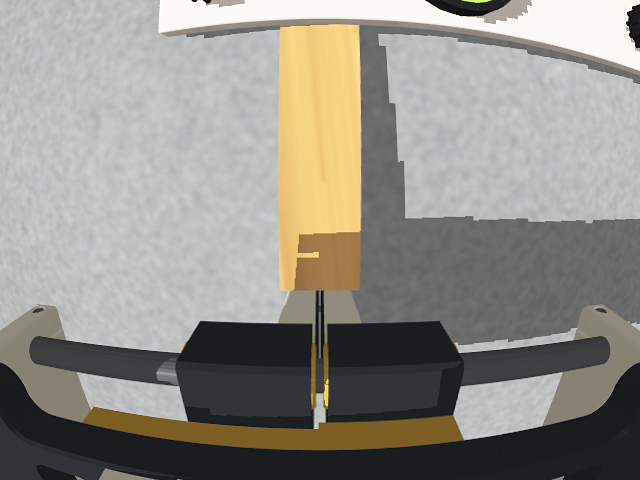

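The fingers are shut behind the heel at (320,290), centred on it. I'll push in slow steps.

Call:
carry_out --pt "0.002 0 0 0 0 0" --pt "0.003 0 0 0 0 0" --pt "0.004 0 0 0 0 0" --pt "0.005 0 0 0 0 0" --pt "0.006 0 0 0 0 0" --pt "0.007 0 0 0 0 0" --pt "0.008 0 0 0 0 0" --pt "0.009 0 0 0 0 0" --pt "0.01 0 0 0 0 0" --pt "0.011 0 0 0 0 0" --pt "0.0125 0 0 0 0 0" --pt "0.014 0 0 0 0 0"

```text
t: 16.02
tool_pos: [0.4688, -0.0232, 0.004]
orientation: [-3.14, 0.092, 0.006]
force: [-7.3, 0.1, 4.2]
opening: 0.0004
gripper_force: 3.8
```

Call:
carry_out --pt "0.0015 0 0 0 0 0" --pt "0.003 0 0 0 0 0" --pt "0.0045 0 0 0 0 0" --pt "0.006 0 0 0 0 0" --pt "0.0075 0 0 0 0 0" --pt "0.009 0 0 0 0 0" --pt "0.0105 0 0 0 0 0" --pt "0.012 0 0 0 0 0"

```text
t: 17.02
tool_pos: [0.4808, -0.0239, 0.004]
orientation: [-3.14, 0.092, 0.006]
force: [-7.5, 0.6, 4.5]
opening: 0.0002
gripper_force: 3.9
```

```bash
python3 look.py pics/l4.png
```

```text
t 17.075 pos [ 0.481  -0.0239  0.004 ] F [-6.1  0.1  3.1]
green [ 416    0  103   56 3443] [471.5  27.3]
crop origin 401 0
```

Call:
carry_out --pt "0.0015 0 0 0 0 0" --pt "0.003 0 0 0 0 0" --pt "0.0045 0 0 0 0 0" --pt "0.006 0 0 0 0 0" --pt "0.0075 0 0 0 0 0" --pt "0.009 0 0 0 0 0" --pt "0.0105 0 0 0 0 0" --pt "0.012 0 0 0 0 0" --pt "0.012 0 0 0 0 0" --pt "0.012 0 0 0 0 0"

```text
t: 18.38
tool_pos: [0.4929, -0.0246, 0.004]
orientation: [-3.14, 0.092, 0.005]
force: [-6.3, 0.4, 3.7]
opening: 0.0004
gripper_force: 3.2
```

```bash
python3 look.py pics/l5.png
```

```text
t 18.425 pos [ 0.4929 -0.0246  0.004 ] F [-6.6 -0.1  2.3]
green [ 418    0  104   85 5172] [469.3  41.3]
crop origin 403 0
```

View pics/l5.png

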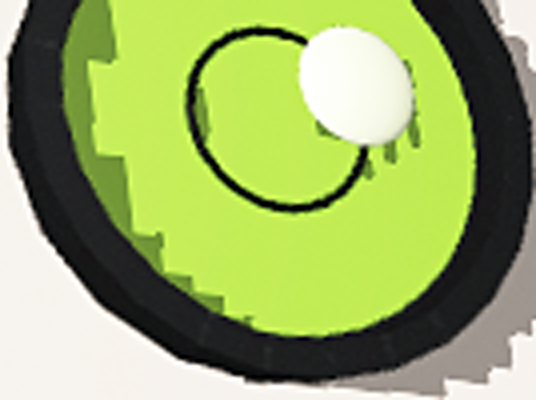

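The crop shows the bubble at (357,86) and the ring centre at (278,119), about 9 mm apart. That calls for about 17 mm more wedge, so I'll go 12 mm and measure.

Call:
carry_out --pt "0.0015 0 0 0 0 0" --pt "0.003 0 0 0 0 0" --pt "0.0045 0 0 0 0 0" --pt "0.006 0 0 0 0 0" --pt "0.0075 0 0 0 0 0" --pt "0.009 0 0 0 0 0" --pt "0.0105 0 0 0 0 0" --pt "0.012 0 0 0 0 0" --pt "0.012 0 0 0 0 0" --pt "0.012 0 0 0 0 0" --pt "0.012 0 0 0 0 0"

```text
t: 19.85
tool_pos: [0.5046, -0.0252, 0.0039]
orientation: [-3.14, 0.092, 0.006]
force: [-8.0, 0.5, 5.1]
opening: 0.0005
gripper_force: 3.8
```

```bash
cat > meas.py <<'E'
from look import *
def meas(name,s):
    b=cv2.imread(name[:-4]+'_full.png');h=cv2.cvtColor(b,cv2.COLOR_BGR2HSV)
    g=cv2.inRange(h,(30,70,60),(50,255,255));n,l,st,c=cv2.connectedComponentsWithStats(g);x,y,w,hh=st[1+np.argmax(st[1:,4])][:4]
    box=np.zeros_like(g);cv2.fillConvexPoly(box,cv2.convexHull(cv2.findNonZero(g[y:y+hh,x:x+w])+np.array([[x,y]])),255)
    box=cv2.erode(box,np.ones((5,5)))
    out=[]
    for m in (cv2.inRange(h,(0,0,170),(180,70,255)),cv2.inRange(h,(0,0,0),(180,255,75))):
        n,l,st,c=cv2.connectedComponentsWithStats(m&box);i=1+np.argmax(st[1:,4])
        p=cv2.findNonZero((l==i).astype(np.uint8));e=cv2.fitEllipse(cv2.convexHull(p));out.append(e[0]);print(np.round(e[0],1),np.round(e[1],1),st[i][4])
    P=[at('wrist',q,.033,s) for q in out];d=(P[0]-P[1])[:2]
    u=np.array([.9982,-.06]);v=np.array([.06,.9982]);print('bubble-ring mm bed x,y',(1e3*d@u).round(1),(1e3*d@v).round(1),'ring at',P[1].round(4))
meas(sys.argv[1],look(sys.argv[1]))
E
python3 meas.py pics/l6.png
```

```text
t 19.9 pos [ 0.5046 -0.0252  0.0039] F [-8.1  0.4  4.2]
green [ 421    3  104  110 7850] [471.5  57.9]
crop origin 406 0
[481.6  53.5] [27.6 33.1] 728
[474.5  56.5] [42.5 50.1] 226
bubble-ring mm bed x,y 1.6 -3.1 ring at [ 0.6122 -0.0916  0.033 ]
```

View pics/l6.png

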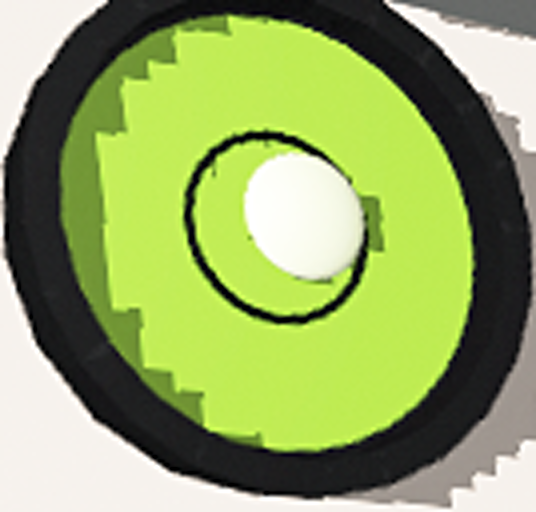

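The bubble is now inside the ring on its far right, 3.5 mm off, and the bed has not moved. I'll push 6 mm more.

Call:
carry_out --pt "0.001 0 0 0 0 0" --pt "0.002 0 0 0 0 0" --pt "0.003 0 0 0 0 0" --pt "0.004 0 0 0 0 0" --pt "0.005 0 0 0 0 0" --pt "0.006 0 0 0 0 0" --pt "0.006 0 0 0 0 0" --pt "0.006 0 0 0 0 0" --pt "0.006 0 0 0 0 0" --pt "0.006 0 0 0 0 0"

```text
t: 21.2
tool_pos: [0.5101, -0.0255, 0.0038]
orientation: [-3.14, 0.092, 0.008]
force: [-9.3, 1.1, 5.4]
opening: 0.0004
gripper_force: 4.8
```

```bash
python3 meas.py pics/l7.png
```

```text
t 21.25 pos [ 0.5101 -0.0255  0.0038] F [-8.4 -0.   6. ]
green [ 422   15  104  112 7284] [472.9  70.7]
crop origin 407 0
[476.3  69.9] [28.8 33.5] 767
[475.7  69.4] [43.3 50.1] 256
bubble-ring mm bed x,y -0.1 -0.2 ring at [ 0.6125 -0.0919  0.033 ]
```

The bubble is centred. I'll back off, rise, and check from nearly overhead.

Call:
carry_out --pt "-0.001 0 0 0 0 0" --pt "-0.003 0 0 0 0 0" --pt "-0.008 0 0 0 0 0" --pt "-0.018 0 0 0 0 0" --pt "-0.028 0 -0.005 0 0 0" --pt "-0.03 0 -0.03 0 0 0" --pt "-0.03 0 -0.06 0 0 0" --pt "-0.03 0.02 -0.1 0 0 0" --pt "-0.01 0.05 -0.13 0 0 0" --pt "0.01 0.065 -0.15 0 0 0" --pt "0.02 0.065 -0.15 0 0 0" --pt "0.02 0.065 -0.15 0 0 0"

```text
t: 22.8
tool_pos: [0.528, -0.0912, 0.1535]
orientation: [-3.14, 0.092, 0.003]
force: [-0.5, 0.2, -0.8]
opening: 0.0003
gripper_force: 0.0
```

```bash
python3 meas.py pics/l8.png
```

```text
t 22.85 pos [ 0.5273 -0.0909  0.153 ] F [ 0.5 -0.6  0.3]
green [ 285   97   60   59 2520] [314.8 125.9]
crop origin 270 82
[312.9 126.9] [16.4 16.8] 224
[314. 122.] [17.  22.4] 23
bubble-ring mm bed x,y -3.8 0.8 ring at [ 0.6157 -0.0927  0.033 ]
```

View pics/l8_full.png

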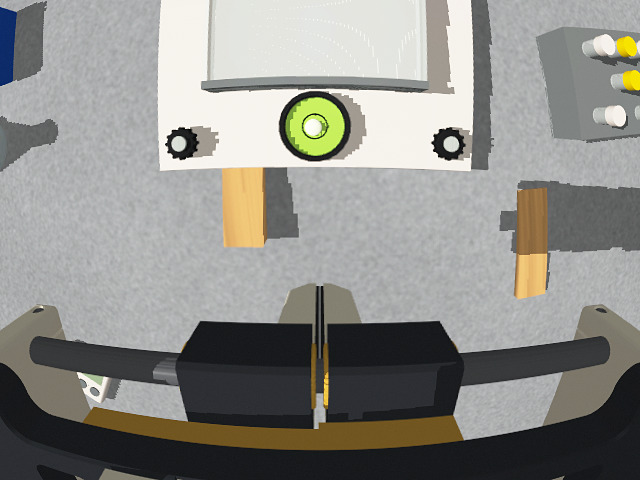

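The wedge lies straight under the edge at (243,205) and the bubble is near the ring centre at (313,127). The ring fit failed at this scale, so I'll refine it.

```bash
python3 - <<'E'
import cv2,numpy as np
from scipy.optimize import least_squares
b=cv2.imread('pics/l8_full.png');g=b[:,:,1].astype(float)
yy,xx=np.mgrid[110:144,296:332];d=np.hypot(xx-313.5,yy-126.5)
V=g[110:144,296:332];w=np.where((d>8.5)&(d<14.5),np.clip(215-V,0,150),0)
w[V<60]*=1
f=lambda p:(np.sqrt(w)*(np.hypot(xx-p[0],yy-p[1])-p[2])).ravel()
r=least_squares(f,[313.5,126.5,12],loss='soft_l1');print(r.x,np.percentile(V,[5,50,95]))
cv2.imwrite('pics/l8z.png',cv2.resize(b[95:160,280:350],None,fx=8,fy=8,interpolation=cv2.INTER_CUBIC))
E
```

```text
[314.02363568 125.88297143  12.13111848] [ 91. 240. 254.]
```

View pics/l8z.png

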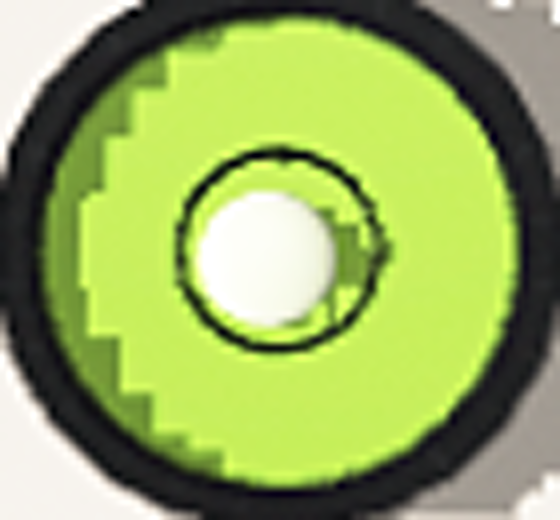

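The ring centre is at about (280,250) and the bubble at (264,260), roughly 1.8 mm past the centre and inside the ring. I'll let it settle and re-measure closer.

Call:
carry_out --pt "0 0 0.02 0 0 0" --pt "0 0 0.04 0 0 0" --pt "0 0 0.06 0 0 0" --pt "0 0 0.07 0 0 0" --pt "0 0 0.07 0 0 0" --pt "0 0 0.07 0 0 0" --pt "0 0 0.07 0 0 0" --pt "0 0 0.07 0 0 0"

```text
t: 23.9
tool_pos: [0.5291, -0.092, 0.0853]
orientation: [3.14, -0.092, 0.002]
force: [0.9, 0.7, 0.4]
opening: 0.0006
gripper_force: 0.0
```

```bash
python3 meas.py pics/l9.png; python3 - <<'E'
import cv2,numpy as np
from scipy.optimize import least_squares
for n in ['l9']:
    b=cv2.imread(f'pics/{n}_full.png');h=cv2.cvtColor(b,cv2.COLOR_BGR2HSV)
    g=cv2.inRange(h,(30,70,60),(50,255,255));k,l,st,c=cv2.connectedComponentsWithStats(g);i=1+np.argmax(st[1:,4]);x,y,w,hh=st[i][:4];cx,cy,R=x+w/2,y+hh/2,w/2
    V=b[:,:,1].astype(float);yy,xx=np.mgrid[:480,:640];d=np.hypot(xx-cx,yy-cy)/R*24
    W=np.where((d>7.5)&(d<12),np.clip(120-V,0,120),0);W=np.where(h[:,:,1]<60,0,W)
    m=W>0;f=lambda p:(np.sqrt(W[m])*(np.hypot(xx[m]-p[0],yy[m]-p[1])-p[2]))
    p=least_squares(f,[cx,cy,R*9.5/24],loss='soft_l1').x
    B=cv2.inRange(h,(0,0,170),(180,70,255))&((d<10)*255).astype(np.uint8);q=cv2.minEnclosingCircle(cv2.findNonZero(B))
    M=cv2.moments(B,True);q0=np.array([M['m10'],M['m01']])/M['m00']
    print(p,q0,q,'off mm',(q0-p[:2])/p[2]*9.5,np.hypot(*(q0-p[:2]))/p[2]*9.5)
E
```

```text
t 23.95 pos [ 0.529  -0.092   0.0852] F [-0.   0.6  0.4]
green [ 273   88   78   77 4216] [311.3 125.8]
crop origin 258 73
[308.8 127. ] [21.4 22.2] 381
[311.1 126.7] [30.9 32.9] 62
bubble-ring mm bed x,y -0.2 1.4 ring at [ 0.6122 -0.093   0.033 ]
[310.91576074 125.8723823   16.12083815] [308.72965879 126.97637795] ((308.67498779296875, 127.0), 11.088645935058594) off mm [-1.28826853  0.65058396] 1.4432239226209624
```

It is settled 1.4 mm from the centre, well inside the 3 mm limit, and the hand is clear. Handing in.

```bash
python3 -c "
from plant import robot
print(robot.close_job())"
```

```text
the job is handed in; nothing more can be done
None
```

The job is handed in, with no verdict returned: the thick wedge is under the low front left corner and appears to carry it, the bubble rests about 1.4 mm from the ring's centre, the table did not measurably move, and the hand is clear.

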